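# Rack the salvaged filter capacitors by height

## Robot

A 6-joint arm with a two-finger parallel gripper is mounted at the origin on the work surface. World frame = base frame: x ahead of the robot, y to its left, z up, the work surface at z = 0. Lengths are in mm, angles in degrees, forces in N, time in s.
With the tool pointing down it reaches from about 300 to 850 mm from the base axis. Payload 4.2 kg.
Tool frame: the origin (TCP) lies between the finger pads; the fingertips stand 22 mm ahead of it and the grasp point (between the pads) lies 3 mm ahead of it; z points along the fingers, y is the direction in which the jaws open and shut (so a half turn about z gives the same grasp; the last joint's range is limited). The gripper opens to 91 mm and grips with 3 to 60 N. Pads are 32 mm wide; open, the fingers measure 118 mm over their backs; the gripper's body (76 mm by 178 mm) begins 60 mm behind the grasp point.
Start: joints at [63.426, 18.312, 89.639, -0, 72.044, -1.146], TCP at [246.894, 519.311, 235.976] pointing down, gripper open.
Joint ranges: [-177.97, 177.97], [-48.28, 115.42], [12.27, 149.76], [-77.06, 257.06], [2.81, 150.46], [-146.56, 146.56]. Speed limits (degrees/s): [147.25, 147.25, 180, 180, 180, 180].

## Interface

Orientations are given as [roll, pitch, yaw] about the fixed x, y, z axes, in that order (R = Rz(yaw) Ry(pitch) Rx(roll)).
In Python, from workcell import * gives the robot as it stands.
- The arm moves only by the shell command python3 -m jog 'ROWS' [OPENING] [FORCE]. ROWS is text: rows parted by semicolons, each of 6 numbers parted by spaces: the shift along the tool's x, y, z in units of 0.5 m (1.0 is 0.5 m), then the turn, a rotation vector about the tool's x, y, z in units of pi/2 rad (1.0 is pi/2 rad). A call has 1 to 20 rows; each row is the pose to reach, as a shift and turn from the pose measured when the call began, along the tool's axes at that moment; what a row does not reach only later rows make up. A row lasts 1/12 s, in which the tool goes at most 41.7 mm and 7.16 degrees, less where a joint would pass 70% of its speed; a pose out of reach is approached as far as the arm can. A call with a number of a shift or a turn outside -1 to 1 is refused whole. A call with a gripper value outside its range is refused whole. OPENING is the opening, from -1 (shut) to 1 (fully open), set as the call begins (- or left out, the last holds). The fingers move at their own pace and stop on an object; FORCE is the grip in N (left out, the last holds). Time passes only in rows, so rows that repeat a pose let the fingers close. It gives the time, the measured TCP pose, the force and the opening at its end, in the units of the state.
- state(): the state, without advancing time (a new reading comes with each control period).
- grab_frame(name): name is "side" or "top"; returns the picture (420x560x3 uint8, red, green, blue); there is no depth.
- calibration(name): a dict with "mtx" (3x3 intrinsics, pixels), "rvec" (rotation vector, rad) and "tvec" (3), from world to camera coordinates, as OpenCV has them. Camera axes: x right, y down, z forward; pixel columns grow to the right and rows downward; lengths in mm; the calibration is good to about 2 mm. A picture is of the moment at which its call begins. calibration takes no time and is no camera call.
- job_done(): hands the job in, once; it reports no verdict.
Trained networks look in the newest picture that a camera, given by its name, has taken for a name from the list of things; names that differ only in an ending like _2 or _b are one class to them, and where a whole thing is asked for, a point or a joint stands for the part that bears it (a point fixed in the world has none). Each returns a list of dicts, best first, with "confidence" (0 to 1); they miss things now and then, are a little off and sometimes report something else, mostly with a low value. They report only what shows in the picture. A call takes as long as a camera call.
- spot_in(query, camera): "rect" ([left, top, right, bottom] in pixels, round what is visible of it).
- tip_of(query, camera): "location" ([column, row] in pixels: a listed point, or the origin of a listed thing).
The state is a dict: "time_s": time; "qpos": joint angles; "qvel": joint speeds; "effort": joint torques, N m; "ee_pos": TCP position; "ee_rot": TCP orientation; "force": force on the tool from outside, world axes, zero at the start; "torque": the same for the moment, N m; "gripper_width": finger opening in mm.
Only numpy, scipy, OpenCV 4.12 (cv2) and the standard library are available. Lean on these libraries where they do the work, as an engineer would, in place of code of your own. Each camera call takes 0.05 s, during which the arm holds its last target. There are 200 camera calls.

## Task

Rack the four blue capacitor cans for testing: stand one in each of the four black trays, in order of height, with the shortest in the tray next to the orange meter and the tallest in the tray farthest from it. Set each one down gently, upright on its tray's floor, and never tip a can over or drop one.

Things in the scene. Friction and masses are not known exactly. Their poses are not given: they have to be found in the camera images.
- can_a: The shortest can, broad and squat: a screw-terminal electrolytic capacitor, an upright plain cylinder in a blue sleeve, diameter 50 mm, height 50 mm without the two terminal posts, which stand 5 mm higher on its flat black top. About 130 g, give or take a third. Stands on the bench (z = 0). Origin at the middle of its underside, z axis up along the can; yaw does not matter.
- can_b: The second shortest can, the thinnest: a screw-terminal electrolytic capacitor, an upright plain cylinder in a blue sleeve, diameter 36 mm, height 67 mm without the two terminal posts, which stand 5 mm higher on its flat black top. About 90 g, give or take a third. Stands on the bench (z = 0). Origin at the middle of its underside, z axis up along the can; yaw does not matter.
- can_c: The second tallest can, the broadest: a screw-terminal electrolytic capacitor, an upright plain cylinder in a blue sleeve, diameter 60 mm, height 84 mm without the two terminal posts, which stand 5 mm higher on its flat black top. About 300 g, give or take a third. Stands on the bench (z = 0). Origin at the middle of its underside, z axis up along the can; yaw does not matter.
- can_d: The tallest can, slim: a screw-terminal electrolytic capacitor, an upright plain cylinder in a blue sleeve, diameter 42 mm, height 102 mm without the two terminal posts, which stand 5 mm higher on its flat black top. About 170 g, give or take a third. Stands on the bench (z = 0). Origin at the middle of its underside, z axis up along the can; yaw does not matter.
- tray_1: Fixed shallow black parts tray, left end (+y) of the row of four alike, open above. Outside 120 x 88 x 24 mm, inside 114 (its x) x 82 mm (its y). Origin: middle of its underside, 3 mm over the bench; floor 3 mm and rim 24 mm above the origin. y runs along the row, x across it, away from the robot. Next tray about 96 mm on. An aluminium rail joins them, with a 30 mm high edge behind (+x).
- tray_2: Fixed shallow black parts tray, 2nd from the row's left (+y) end, open above. Outside 120 x 88 x 24 mm, inside 114 (its x) x 82 mm (its y). Origin: middle of its underside, 3 mm over the bench; floor 3 mm and rim 24 mm above the origin. y runs along the row, x across it, away from the robot. Next tray about 96 mm on. An aluminium rail joins them, with a 30 mm high edge behind (+x).
- tray_3: Fixed shallow black parts tray, 3rd from the row's left (+y) end, open above. Outside 120 x 88 x 24 mm, inside 114 (its x) x 82 mm (its y). Origin: middle of its underside, 3 mm over the bench; floor 3 mm and rim 24 mm above the origin. y runs along the row, x across it, away from the robot. Next tray about 96 mm on. An aluminium rail joins them, with a 30 mm high edge behind (+x).
- tray_4: Fixed shallow black parts tray, right end (-y) of the row, open above. Outside 120 x 88 x 24 mm, inside 114 (its x) x 82 mm (its y). Origin: middle of its underside, 3 mm over the bench; floor 3 mm and rim 24 mm above the origin. y runs along the row, x across it, away from the robot. Next tray about 96 mm on. An aluminium rail joins them, with a 30 mm high edge behind (+x).
- meter: Fixed handheld LCR meter lying flat just past one end of the row of trays (either end; a green amplifier board lies past the other): orange case 190 x 94 mm, 45 mm high over its round dial, grey face with screen and keys. Origin: middle of its underside, on the bench, about 120 mm beyond the middle of the nearest tray.

How it is judged:
By the outcome, as a careful person would: the job done as asked, in the order asked, and still so for the second after the job is handed in, with the robot touching nothing.
It also fails if it takes over 104 s, if anything falls off the work surface, if the arm or the gripper's body presses on something with over 40 N, if the wrist force passes 120 N, or if a joint passes its speed limit or range.

## Working session

There is one attempt and no reset: what is moved stays moved. The work goes in short steps, Python scripts to look and compute and a shell command to move; the robot and the scene stay as the last step left them, time stands still between calls to the robot, and variables do not carry over. Pictures are saved under pics/ and viewed, about 12 in all and at most 16, crops included, and the job is handed in when it is done.

```bash
mkdir -p pics; ls
python3 - <<'E'
from workcell import *
import cv2
for n in ("side","top"):
    cv2.imwrite(f"pics/{n}0.png",grab_frame(n)[:,:,::-1])
    for q in ("can_a","tray_1","meter"):
        for f in (spot_in,tip_of):
            print(n,q,[( [round(v) for v in d.get("rect",d.get("location"))],round(d["confidence"],2)) for d in f(q,n)])
    c=calibration(n);print(c)
s=state();print(s)
E
```

```text
pics
side can_a [([171, 157, 194, 182], 0.87), ([207, 171, 226, 198], 0.74), ([236, 303, 262, 358], 0.74), ([227, 186, 252, 231], 0.68), ([256, 141, 327, 172], 0.35)]
side can_a [([241, 221], 0.89), ([247, 351], 0.89), ([182, 176], 0.84), ([215, 195], 0.73)]
side tray_1 [([306, 233, 371, 271], 0.74), ([277, 167, 326, 198], 0.67), ([298, 206, 351, 240], 0.62), ([285, 186, 340, 219], 0.57)]
side tray_1 [([323, 227], 0.82), ([300, 181], 0.77), ([310, 209], 0.76)]
side meter [([258, 140, 324, 172], 0.93), ([235, 303, 262, 358], 0.29)]
side meter [([290, 164], 0.63)]
{'mtx': array([[458.13067263,   0.        , 278.05132895],
       [  0.        , 458.13067263, 209.53480997],
       [  0.        ,   0.        ,   1.        ]]), 'rvec': array([ 2.18911536, -0.36067107,  0.19053381]), 'tvec': array([-500.99364104,  149.74085072,  949.02765678])}
top can_a [([381, 267, 412, 288], 0.61), ([238, 227, 261, 257], 0.6), ([194, 242, 206, 260], 0.45)]
top can_a [([203, 251], 0.77), ([389, 273], 0.66), ([250, 239], 0.55), ([167, 158], 0.39), ([317, 180], 0.27)]
top tray_1 [([301, 154, 344, 207], 0.98
[... 485 characters left out ...]
rray([ -18.14602574,  526.30373461, 1029.3788497 ])}
{'time_s': 0.7, 'qpos': array([ 6.34286759e+01,  1.83099873e+01,  8.96390511e+01, -1.16785859e-04,
        7.20449344e+01, -1.14494872e+00]), 'qvel': array([ 0.10032331, -0.06507377, -0.0393472 ,  0.01130754, -0.12839812,
       -0.00746724]), 'effort': array([-8.67108429e-04, -4.12228167e+01, -2.32197154e+01,  7.30258576e-02,
        3.76008439e-02,  4.26574275e-06]), 'ee_pos': array([246.87046369, 519.3136091 , 235.99476955]), 'ee_rot': array([1.79993976e+02, 2.31512229e-04, 1.54573661e+02]), 'force': array([0.24517799, 1.05294254, 0.0013498 ]), 'torque': array([-0.04411911, -0.01824312,  0.01686921]), 'gripper_width': 91.07890047074355}
```

View pics/top0.png

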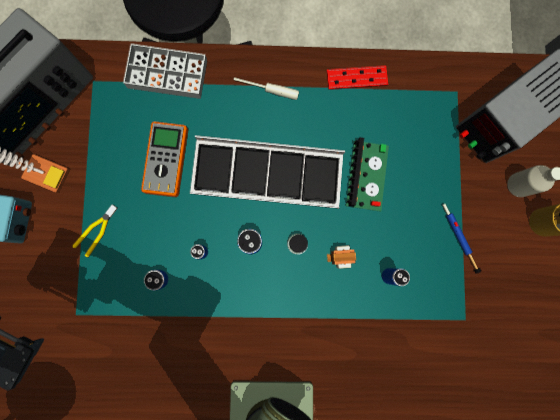

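View pics/side0.png

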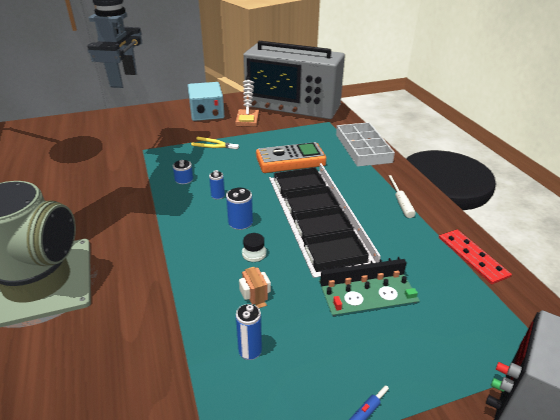

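The top view shows the meter at (166,160), at the +y end, so tray_1 takes can a, tray_2 b, tray_3 c and tray_4 d. The cans are at a (155,281), b (198,251), c (250,240) and d (401,277). The objects at (298,243) and (344,257) are a jar and a coil, not cans.

```bash
cat > h.py <<'E'
from workcell import *
import cv2, numpy as np
def ray(n,px,z):
    c=calibration(n);R=cv2.Rodrigues(c["rvec"])[0];C=-R.T@c["tvec"]
    d=R.T@np.linalg.inv(c["mtx"])@np.array([px[0],px[1],1.]);return C+d*(z-C[2])/d[2]
def proj(n,P):
    c=calibration(n);return cv2.projectPoints(np.array(P,float).reshape(-1,1,3),c["rvec"],c["tvec"],c["mtx"],None)[0][:,0]
H=dict(a=50,b=67,c=84,d=102);D=dict(a=50,b=36,c=60,d=42)
def circ(p,z,r):
    t=np.linspace(0,2*np.pi,40);return np.c_[p[0]+r*np.cos(t),p[1]+r*np.sin(t),0*t+z]
def draw(im,n,cans):
    for k,p in cans.items():
        z0=p[2] if len(p)>2 else 0
        for z in (z0,z0+H[k]):
            cv2.polylines(im,[np.round(proj(n,circ(p,z,D[k]/2))*4*16+24).astype(np.int32)],True,(255,255,0),1,cv2.LINE_AA,4)
E
python3 - <<'E'
from h import *
tops=dict(a=(155,280.5),b=(198.5,251.5),c=(249.5,240),d=(401,277))
bases=dict(a=(182,176),b=(215,195),c=(241,221),d=(247,351))
est={k:ray("top",tops[k],H[k])[:2] for k in H}
for k in H: print(k,est[k].round(1),ray("side",bases[k],0)[:2].round(1))
tr=[(213,169),(250,172),(285,175),(318,180)]
for t in tr: print("tray",ray("top",t,3)[:2].round(1))
for t in [(300,181),(310,209),(323,227)]: print("tray side",ray("side",t,3)[:2].round(1))
for t in [(193,197),(340,207),(345,152),(196,139)]: print("corner",ray("top",t,27)[:2].round(1))
im=cv2.resize(cv2.imread("pics/top0.png"),None,fx=4,fy=4,interpolation=cv2.INTER_CUBIC)
draw(im,"top",est)
a=im[880:1180,560:1080];b=im[990:1190,1500:1700]
cv2.imwrite("pics/ca.png",np.hstack([a,cv2.copyMakeBorder(b,0,100,0,0,cv2.BORDER_CONSTANT)]))
im=cv2.resize(cv2.imread("pics/side0.png"),None,fx=4,fy=4,interpolation=cv2.INTER_CUBIC)
draw(im,"side",est);a=im[600:960,640:1060];b=im[1180:1460,900:1080]
cv2.imwrite("pics/cs.png",np.hstack([a,cv2.copyMakeBorder(b,0,80,0,0,cv2.BORDER_CONSTANT)]))
E
```

```text
a [349.3 289.9] [353.1 311.2]
b [421.7 183.8] [420.  191.6]
c [451.2  59.6] [455.7  63.2]
d [ 369.2 -302.6] [ 367.4 -302.6]
tray [642.  164.2]
tray [636.2  65.8]
tray [630.3 -27.7]
tray [ 618.7 -116.1]
tray side [654.8 179.9]
tray side [632.4  51.9]
tray side [634.7 -24.9]
corner [561.9 209.8]
corner [ 544.  -170.8]
corner [ 690.7 -184.1]
corner [715.7 208.2]
```

View pics/ca.png

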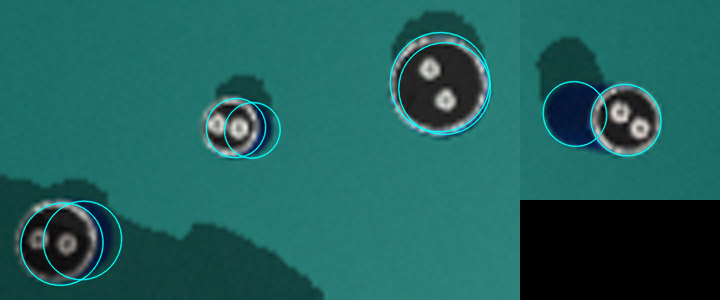

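View pics/cs.png

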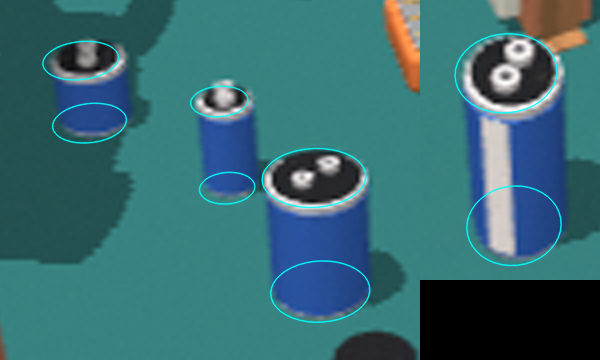

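The overlays match the cans to within 1–2 px. The side view puts a and d about 3 mm further in +x. I'll use jaws along tray x (tool yaw 85.3) for every pick and place, starting with can_a.

```bash
cat >> h.py <<'E'
from scipy.spatial.transform import Rotation as Ro
def go(x,y,z,yaw=85.3):
    s=state();R=Ro.from_euler("xyz",s["ee_rot"],degrees=True);T=Ro.from_euler("xyz",[180,0,yaw],degrees=True)
    print(np.round(R.inv().apply(np.array([x,y,z])-s["ee_pos"])/500,4),np.round((R.inv()*T).as_rotvec()/(np.pi/2),3))
E
python3 -c "
from h import *
go(352,292,180)"
```

```text
[-0.3851 -0.3203  0.112 ] [ 0.   -0.    0.77]
```

```bash
python3 -m jog '-0.04 -0.03 0.01 0 0 0.08; -0.08 -0.06 0.02 0 0 0.16; -0.12 -0.1 0.03 0 0 0.24; -0.16 -0.13 0.04 0 0 0.32; -0.2 -0.17 0.05 0 0 0.40; -0.25 -0.21 0.06 0 0 0.48; -0.3 -0.25 0.08 0 0 0.56; -0.34 -0.28 0.09 0 0 0.64; -0.37 -0.31 0.1 0 0 0.71; -0.385 -0.32 0.112 0 0 0.77; -0.385 -0.32 0.112 0 0 0.77; -0.385 -0.32 0.112 0 0 0.77; -0.385 -0.32 0.112 0 0 0.77' 1 20
python3 - <<'E'
from h import *
cv2.imwrite("pics/s1.png",grab_frame("side")[:,:,::-1]);cv2.imwrite("pics/t1.png",grab_frame("top")[:,:,::-1])
go(352,292,33);go(352,292,33)
E
```

```text
time_s: 1.78
ee_pos: [352.1, 292.9, 180.4]
ee_rot: [180.0, -0.1, 85.4]
force: [0.2, -1.2, -0.4]
gripper_width: 91.5
[-0.0024 -0.      0.2947] [ 0.    -0.001  0.001]
[-0.0024 -0.      0.2947] [ 0.    -0.001  0.001]
```

View pics/s1.png

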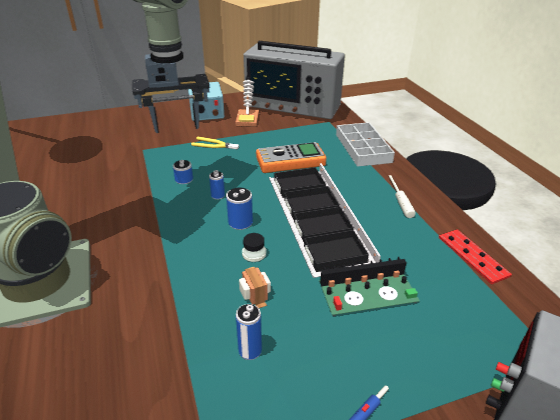

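The gripper is straddling can_a along x, with its fingers at (155,125) and (212,105). I'll descend now.

```bash
python3 -m jog '0 0 0.04 0 0 0; 0 0 0.09 0 0 0; 0 0 0.14 0 0 0; 0 0 0.19 0 0 0; 0 0 0.23 0 0 0; 0 0 0.26 0 0 0; 0 0 0.28 0 0 0; 0 0 0.295 0 0 0; 0 0 0.295 0 0 0;0 0 0.295 0 0 0' && python3 -m jog '0 0 0 0 0 0;0 0 0 0 0 0;0 0 0 0 0 0;0 0 0 0 0 0;0 0 0 0 0 0;0 0 0 0 0 0;0 0 0 0 0 0;0 0 0 0 0 0;0 0 0 0 0 0;0 0 0 0 0 0;0 0 0 0 0 0;0 0 0 0 0 0' -1 20
python3 - <<'E'
from h import *
cv2.imwrite("pics/t2.png",grab_frame("top")[:,:,::-1]);cv2.imwrite("pics/s2.png",grab_frame("side")[:,:,::-1])
go(352,292,100);go(643,165,100)
E
```

```text
time_s: 2.72
ee_pos: [352.2, 293.8, 33.0]
ee_rot: [180.0, -0.1, 85.5]
force: [0.9, 0.6, -0.5]
gripper_width: 91.3
time_s: 3.72
ee_pos: [352.2, 293.8, 33.1]
ee_rot: [180.0, -0.1, 85.5]
force: [0.2, -0.9, 4.4]
gripper_width: 49.6
[-0.0034  0.     -0.1338] [ 0.001 -0.001  0.002]
[-0.2107  0.6003 -0.1335] [ 0.001 -0.001  0.002]
```

View pics/s2.png

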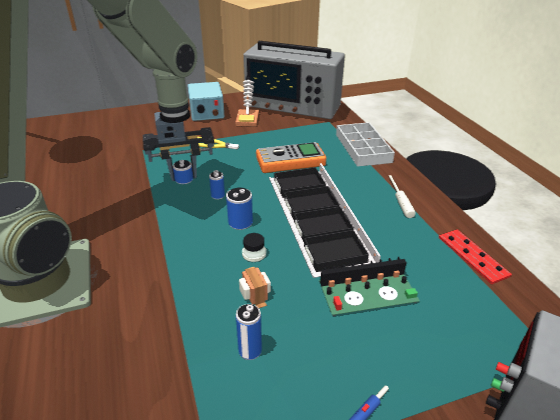

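Gripped at 49.6 mm. Next: lift and carry to tray_1.

```bash
python3 -m jog '0 0 -0.02 0 0 0; 0 0 -0.05 0 0 0; 0 0 -0.09 0 0 0; -0.01 0.02 -0.13 0 0 0; -0.02 0.06 -0.15 0 0 0; -0.04 0.11 -0.15 0 0 0; -0.06 0.17 -0.15 0 0 0; -0.08 0.23 -0.15 0 0 0; -0.1 0.29 -0.15 0 0 0; -0.12 0.35 -0.15 0 0 0; -0.14 0.41 -0.15 0 0 0; -0.165 0.47 -0.15 0 0 0; -0.18 0.52 -0.15 0 0 0; -0.195 0.56 -0.15 0 0 0; -0.205 0.585 -0.15 0 0 0; -0.211 0.6 -0.15 0 0 0; -0.211 0.6 -0.15 0 0 0; -0.211 0.6 -0.15 0 0 0'
python3 - <<'E'
from h import *
cv2.imwrite("pics/t3.png",grab_frame("top")[:,:,::-1]);f=grab_frame("side")[:,:,::-1];cv2.imwrite("pics/s3.png",f)
im=cv2.resize(f,None,fx=4,fy=4,interpolation=cv2.INTER_CUBIC)
s=state()["ee_pos"];print(s)
for i,t in enumerate([(643.6,165.1),(635.7,69.4),(627.9,-26.3),(620,-122)]):
    R=Ro.from_euler("z",-4.7,degrees=True);P=[np.array([*t,0])+R.apply([a*60,b*44,27]) for a,b in ((1,1),(1,-1),(-1,-1),(-1,1))]
    cv2.polylines(im,[np.round(proj("side",P)*4).astype(int)],True,(0,255,255),1)
draw(im,"side",dict(a=(s[0],s[1],s[2]-33)))
cv2.imwrite("pics/s3c.png",im[500:1100,900:1600])
E
```

```text
time_s: 5.32
ee_pos: [642.1, 164.9, 107.5]
ee_rot: [-179.9, -0.1, 85.5]
force: [-0.2, 0.0, -1.8]
gripper_width: 49.5
[641.65592171 165.30371086 107.96252116]
```

View pics/s3c.png

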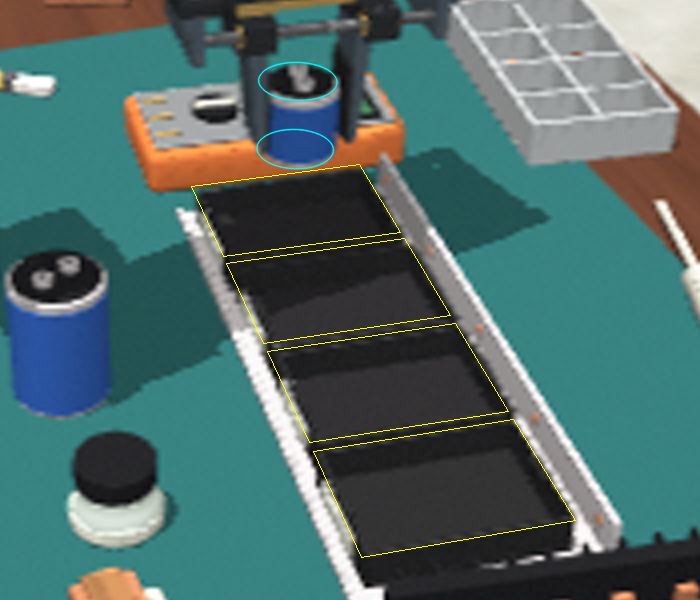

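The tray overlay fits the rims and the can hangs upright over tray_1, at about (300,120) in the crop. I'll lower it and slow down at the end.

```bash
python3 -m jog '0 0 0.02 0 0 0; 0 0 0.05 0 0 0; 0 0 0.08 0 0 0; 0 0 0.1 0 0 0; 0 0 0.115 0 0 0; 0 0 0.123 0 0 0; 0 0 0.127 0 0 0; 0 0 0.13 0 0 0; 0 0 0.132 0 0 0; 0 0 0.134 0 0 0; 0 0 0.135 0 0 0; 0 0 0.136 0 0 0; 0 0 0.137 0 0 0; 0 0 0.137 0 0 0; 0 0 0.137 0 0 0'
```

```text
time_s: 6.67
ee_pos: [641.6, 165.4, 39.5]
ee_rot: [-180.0, -0.1, 85.5]
force: [-0.2, -0.5, -0.9]
gripper_width: 49.4
```

```bash
python3 -m jog '0 0 0.0005 0 0 0; 0 0 0.001 0 0 0; 0 0 0.0015 0 0 0; 0 0 0.002 0 0 0; 0 0 0.002 0 0 0'
```

```text
time_s: 7.08
ee_pos: [641.7, 165.4, 39.2]
ee_rot: [-180.0, -0.1, 85.5]
force: [-0.7, 0.2, 4.1]
gripper_width: 49.4
```

The force reads 4 N up, so it has contact. I'll open partly (70 mm, which stays inside the tray) and rise.

```bash
python3 -m jog '0 0 0 0 0 0;0 0 0 0 0 0;0 0 0 0 0 0;0 0 0 0 0 0;0 0 0 0 0 0;0 0 0 0 0 0;0 0 0 0 0 0;0 0 0 0 0 0' 0.54 && python3 -m jog '0 0 -0.01 0 0 0;0 0 -0.04 0 0 0;0 0 -0.09 0 0 0;0 0 -0.15 0 0 0;0 0 -0.21 0 0 0; 0 0 -0.26 0 0 0; 0 0 -0.28 0 0 0;0 0 -0.28 0 0 0;0 0 -0.28 0 0 0'
python3 - <<'E'
from h import *
cv2.imwrite("pics/s4.png",grab_frame("side")[:,:,::-1])
go(423,184,180)
E
```

```text
time_s: 7.75
ee_pos: [641.7, 165.4, 39.1]
ee_rot: [-180.0, -0.1, 85.5]
force: [-0.8, -0.1, -0.0]
gripper_width: 69.9
time_s: 8.5
ee_pos: [641.4, 165.1, 178.6]
ee_rot: [-180.0, -0.1, 85.5]
force: [-0.9, -0.5, 0.1]
gripper_width: 70.6
[ 0.0038 -0.4372 -0.0039] [-0.002 -0.     0.002]
```

View pics/s4.png

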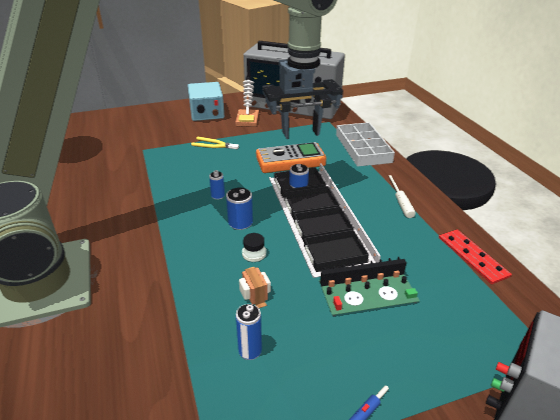

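Can_a stands in tray_1 at (299,175), next to the meter. Now can_b, with the grasp at 42 mm and the TCP at z 45.

```bash
python3 -m jog '0 -0.02 0 0 0 0;0 -0.06 0 0 0 0;0 -0.12 0 0 0 0;0 -0.18 0 0 0 0;0 -0.24 0 0 0 0;0 -0.3 0 0 0 0;0 -0.36 0 0 0 0;0.002 -0.41 0 0 0 0;0.004 -0.43 0 0 0 0;0.004 -0.437 0 0 0 0;0.004 -0.437 0 0 0 0;0.004 -0.437 0 0 0 0' 1 20 && python3 -m jog '0 0 0.03 0 0 0; 0 0 0.07 0 0 0; 0 0 0.12 0 0 0; 0 0 0.17 0 0 0; 0 0 0.21 0 0 0; 0 0 0.24 0 0 0; 0 0 0.26 0 0 0; 0 0 0.268 0 0 0; 0 0 0.268 0 0 0;0 0 0.268 0 0 0' && python3 -m jog '0 0 0 0 0 0;0 0 0 0 0 0;0 0 0 0 0 0;0 0 0 0 0 0;0 0 0 0 0 0;0 0 0 0 0 0;0 0 0 0 0 0;0 0 0 0 0 0;0 0 0 0 0 0;0 0 0 0 0 0;0 0 0 0 0 0;0 0 0 0 0 0;0 0 0 0 0 0;0 0 0 0 0 0' -1 20
python3 - <<'E'
from h import *
go(635,69.4,120)
E
```

```text
time_s: 9.55
ee_pos: [424.2, 184.2, 177.7]
ee_rot: [-179.9, -0.0, 85.5]
force: [-0.6, -0.1, 0.1]
gripper_width: 91.2
time_s: 10.38
ee_pos: [424.9, 184.3, 43.7]
ee_rot: [-179.9, -0.0, 85.5]
force: [-0.2, -0.3, 0.6]
gripper_width: 91.2
time_s: 11.55
ee_pos: [424.9, 184.3, 43.7]
ee_rot: [-179.9, -0.0, 85.5]
force: [-0.3, 0.1, 1.6]
gripper_width: 35.6
[-0.196   0.4367 -0.1536] [-0.001 -0.     0.002]
```

```bash
python3 -m jog '0 0 -0.02 0 0 0; 0 0 -0.05 0 0 0; 0 0 -0.09 0 0 0; 0 0.02 -0.13 0 0 0; -0.02 0.05 -0.155 0 0 0; -0.045 0.1 -0.155 0 0 0; -0.07 0.155 -0.155 0 0 0; -0.095 0.21 -0.155 0 0 0; -0.12 0.265 -0.155 0 0 0; -0.145 0.32 -0.155 0 0 0; -0.165 0.37 -0.155 0 0 0; -0.18 0.405 -0.155 0 0 0; -0.19 0.425 -0.155 0 0 0; -0.196 0.436 -0.155 0 0 0; -0.196 0.436 -0.155 0 0 0; -0.196 0.436 -0.155 0 0 0; -0.196 0.436 -0.155 0 0 0'
python3 -c "
from h import *
go(635,69.4,50)"
```

```text
time_s: 12.97
ee_pos: [633.4, 70.0, 120.6]
ee_rot: [-179.8, -0.0, 85.5]
force: [0.3, 0.9, -0.8]
gripper_width: 35.7
[-0.001   0.0037  0.1413] [-0.002 -0.     0.002]
```

```bash
python3 -m jog '0 0 0.02 0 0 0; 0 0 0.05 0 0 0; 0 0 0.08 0 0 0; 0 0 0.105 0 0 0; 0 0 0.12 0 0 0; 0 0 0.128 0 0 0; 0 0 0.132 0 0 0; 0 0 0.135 0 0 0; 0 0 0.137 0 0 0; 0 0 0.139 0 0 0; 0 0 0.14 0 0 0; 0 0 0.141 0 0 0; 0 0 0.142 0 0 0; 0 0 0.142 0 0 0; 0 0 0.142 0 0 0'
```

```text
time_s: 14.22
ee_pos: [633.3, 70.1, 49.7]
ee_rot: [-179.8, -0.0, 85.5]
force: [-0.2, -0.5, -1.7]
gripper_width: 35.3
```

```bash
python3 -m jog '0 0 0.0005 0 0 0; 0 0 0.001 0 0 0; 0 0 0.0015 0 0 0; 0 0 0.002 0 0 0; 0 0 0.002 0 0 0'
```

```text
time_s: 14.63
ee_pos: [633.3, 70.1, 49.7]
ee_rot: [-179.8, -0.0, 85.5]
force: [-2.8, -0.5, 5.5]
gripper_width: 35.6
```

```bash
python3 -m jog '0 0 0 0 0 0;0 0 0 0 0 0;0 0 0 0 0 0;0 0 0 0 0 0;0 0 0 0 0 0;0 0 0 0 0 0;0 0 0 0 0 0;0 0 0 0 0 0;0 0 0 0 0 0' 0.4 && python3 -m jog '0 0 -0.01 0 0 0;0 0 -0.04 0 0 0;0 0 -0.09 0 0 0;0 0 -0.15 0 0 0;0 0 -0.21 0 0 0; 0 0 -0.25 0 0 0; 0 0 -0.27 0 0 0;0 0 -0.27 0 0 0;0 0 -0.27 0 0 0'
python3 - <<'E'
from h import *
cv2.imwrite("pics/s5.png",grab_frame("side")[:,:,::-1])
go(452.5,60.5,185)
E
```

```text
time_s: 15.38
ee_pos: [633.3, 70.1, 49.7]
ee_rot: [-179.8, -0.0, 85.5]
force: [1.0, 0.4, -0.2]
gripper_width: 64.0
time_s: 16.13
ee_pos: [633.3, 70.0, 184.3]
ee_rot: [-179.8, -0.0, 85.5]
force: [-0.1, 0.3, 0.5]
gripper_width: 63.9
[-0.0469 -0.3581 -0.0016] [-0.003  0.     0.002]
```

View pics/s5.png

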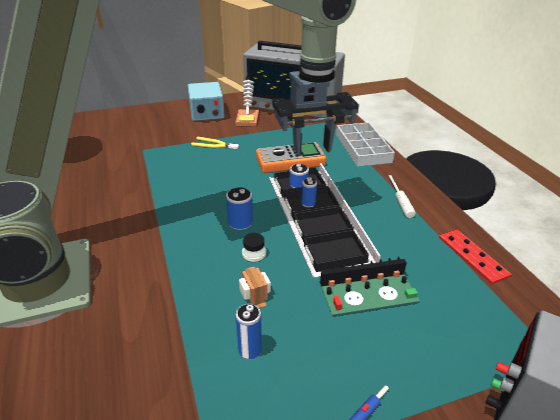

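Can_b stands upright in tray_2 at (309,192). Next is can_c.

```bash
python3 -m jog '0 -0.02 0 0 0 0;-0.005 -0.06 0 0 0 0;-0.012 -0.11 0 -0.002 0 0;-0.02 -0.17 0 -0.003 0 0;-0.03 -0.23 0 -0.003 0 0;-0.037 -0.28 0 -0.003 0 0;-0.043 -0.32 0 -0.003 0 0;-0.046 -0.345 0 -0.003 0 0;-0.047 -0.358 0 -0.003 0 0;-0.047 -0.358 0 -0.003 0 0;-0.047 -0.358 0 -0.003 0 0;-0.047 -0.358 0 -0.003 0 0' 1 30 
python3 -c "
from h import *
go(452.5,60.5,55)"
python3 -m jog '0 0 0.03 0 0 0; 0 0 0.07 0 0 0; 0 0 0.12 0 0 0; 0 0 0.17 0 0 0; 0 0 0.21 0 0 0; 0 0 0.24 0 0 0; 0 0 0.255 0 0 0; 0 0 0.258 0 0 0; 0 0 0.258 0 0 0;0 0 0.258 0 0 0' && python3 -m jog '0 0 0 0 0 0;0 0 0 0 0 0;0 0 0 0 0 0;0 0 0 0 0 0;0 0 0 0 0 0;0 0 0 0 0 0;0 0 0 0 0 0;0 0 0 0 0 0;0 0 0 0 0 0;0 0 0 0 0 0' -1 30
python3 - <<'E'
from h import *
go(627.5,-26.3,130)
E
```

```text
time_s: 17.18
ee_pos: [453.4, 60.5, 183.8]
ee_rot: [-180.0, 0.0, 85.5]
force: [-0.5, -0.2, 0.1]
gripper_width: 91.5
[-2.000e-04 -1.600e-03  2.576e-01] [-0.001  0.     0.002]
time_s: 18.02
ee_pos: [454.3, 60.6, 55.4]
ee_rot: [180.0, -0.0, 85.5]
force: [0.4, -0.1, 0.0]
gripper_width: 90.9
time_s: 18.85
ee_pos: [453.2, 60.6, 55.5]
ee_rot: [-179.9, 0.0, 85.5]
force: [-4.7, 1.1, 6.3]
gripper_width: 60.0
[-0.146   0.3609 -0.1495] [-0.001  0.     0.002]
```

```bash
python3 -m jog '0 0 -0.02 0 0 0; 0 0 -0.05 0 0 0; 0 0 -0.09 0 0 0; 0 0 -0.125 0 0 0; -0.01 0.03 -0.145 0 0 0; -0.03 0.07 -0.15 0 0 0; -0.05 0.12 -0.15 0 0 0; -0.07 0.17 -0.15 0 0 0; -0.09 0.22 -0.15 0 0 0; -0.11 0.27 -0.15 0 0 0; -0.125 0.31 -0.15 0 0 0; -0.138 0.34 -0.15 0 0 0; -0.144 0.355 -0.15 0 0 0; -0.146 0.36 -0.15 0 0 0; -0.146 0.36 -0.15 0 0 0; -0.146 0.36 -0.15 0 0 0; -0.146 0.36 -0.15 0 0 0'
python3 -c "
from h import *
go(627.5,-26.3,61.5)"
```

```text
time_s: 20.27
ee_pos: [626.0, -25.7, 130.2]
ee_rot: [-179.9, 0.0, 85.5]
force: [1.0, -0.9, -3.3]
gripper_width: 59.9
[-0.0009  0.0034  0.1373] [-0.002  0.     0.003]
```

```bash
python3 -m jog '0 0 0.02 0 0 0; 0 0.001 0.05 0 0 0; 0 0.002 0.08 0 0 0; 0 0.003 0.102 0 0 0; 0 0.003 0.117 0 0 0; 0 0.003 0.125 0 0 0; 0 0.003 0.129 0 0 0; 0 0.003 0.132 0 0 0; 0 0.003 0.134 0 0 0; 0 0.003 0.136 0 0 0; 0 0.003 0.137 0 0 0; 0 0.003 0.138 0 0 0; 0 0.003 0.138 0 0 0; 0 0.003 0.138 0 0 0'
```

```text
time_s: 21.43
ee_pos: [627.6, -25.9, 61.6]
ee_rot: [-179.9, -0.0, 85.5]
force: [-0.8, -0.1, -2.2]
gripper_width: 59.5
```

```bash
python3 -m jog '0 0 0.0005 0 0 0; 0 0 0.001 0 0 0; 0 0 0.0015 0 0 0; 0 0 0.002 0 0 0; 0 0 0.002 0 0 0'
```

```text
time_s: 21.85
ee_pos: [627.5, -25.8, 61.5]
ee_rot: [-179.9, -0.0, 85.5]
force: [-3.0, 0.7, 4.7]
gripper_width: 59.6
```

```bash
python3 -m jog '0 0 0 0 0 0;0 0 0 0 0 0;0 0 0 0 0 0;0 0 0 0 0 0;0 0 0 0 0 0;0 0 0 0 0 0;0 0 0 0 0 0;0 0 0 0 0 0' 0.8 && python3 -m jog '0 0 -0.01 0 0 0;0 0 -0.04 0 0 0;0 0 -0.09 0 0 0;0 0 -0.15 0 0 0;0 0 -0.21 0 0 0; 0 0 -0.26 0 0 0; 0 0 -0.28 0 0 0;0 0 -0.28 0 0 0;0 0 -0.28 0 0 0'
python3 - <<'E'
from h import *
cv2.imwrite("pics/s6.png",grab_frame("side")[:,:,::-1])
go(371,-302,200)
E
```

```text
time_s: 22.52
ee_pos: [627.6, -25.9, 61.5]
ee_rot: [-179.9, -0.0, 85.5]
force: [0.8, 0.3, 0.3]
gripper_width: 81.7
time_s: 23.27
ee_pos: [627.4, -25.8, 200.9]
ee_rot: [-179.9, 0.0, 85.5]
force: [-0.9, -0.0, 0.1]
gripper_width: 82.2
[-0.5905 -0.4671  0.0017] [-0.003  0.     0.003]
```

View pics/s6.png

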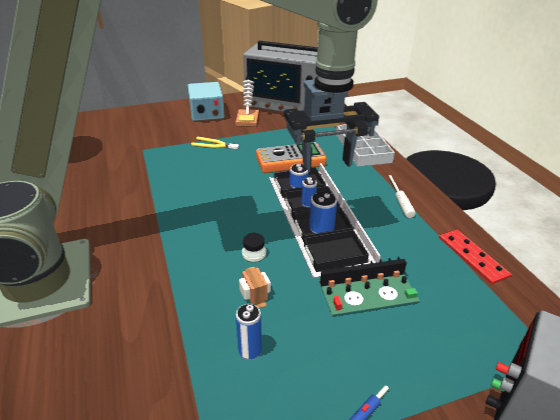

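Can_c stands upright in tray_3 at (323,212). Now for can_d.

```bash
python3 -m jog '-0.02 -0.015 0 0 0 0;-0.06 -0.045 0 0 0 0;-0.11 -0.085 0 0 0 0;-0.16 -0.125 0 0 0 0;-0.21 -0.165 0 0 0 0;-0.26 -0.205 0 -0.003 0 0;-0.31 -0.245 0 -0.003 0 0;-0.36 -0.285 0 -0.003 0 0;-0.41 -0.325 0 -0.003 0 0;-0.46 -0.365 0 -0.003 0 0.003;-0.51 -0.405 0 -0.003 0 0.003;-0.55 -0.435 0 -0.003 0 0.003;-0.58 -0.458 0 -0.003 0 0.003;-0.59 -0.467 0 -0.003 0 0.003;-0.59 -0.467 0 -0.003 0 0.003;-0.59 -0.467 0 -0.003 0 0.003;-0.59 -0.467 0 -0.003 0 0.003' 1 20 
python3 -c "
from h import *
go(371,-302,68)
im=cv2.resize(grab_frame('side')[:,:,::-1],None,fx=2,fy=2)[350:800,300:750];cv2.imwrite('pics/s7.png',im)"
```

```text
time_s: 24.73
ee_pos: [371.3, -301.0, 200.3]
ee_rot: [-180.0, -0.1, 85.3]
force: [-0.5, -0.1, -0.7]
gripper_width: 91.5
[-0.0024 -0.0004  0.2646] [-0.    -0.001  0.   ]
```

View pics/s7.png

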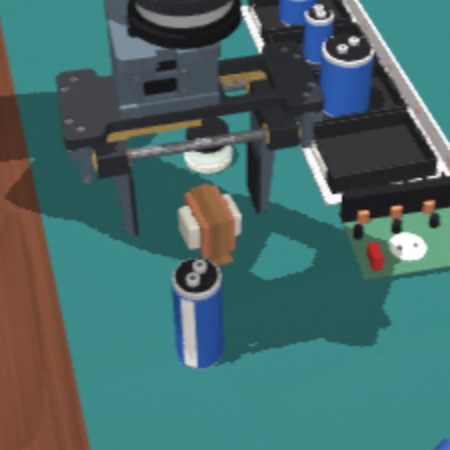

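The fingers straddle can_d symmetrically in x, with the can at about (198,310) in the crop. I'll descend and grip.

```bash
python3 -m jog '0 0 0.03 0 0 0; 0 0 0.07 0 0 0; 0 0 0.11 0 0 0; 0 0 0.15 0 0 0; 0 0 0.19 0 0 0; 0 0 0.22 0 0 0; 0 0 0.245 0 0 0; 0 0 0.26 0 0 0; 0 0 0.264 0 0 0;0 0 0.264 0 0 0;0 0 0.264 0 0 0' && python3 -m jog '0 0 0 0 0 0;0 0 0 0 0 0;0 0 0 0 0 0;0 0 0 0 0 0;0 0 0 0 0 0;0 0 0 0 0 0;0 0 0 0 0 0;0 0 0 0 0 0;0 0 0 0 0 0;0 0 0 0 0 0;0 0 0 0 0 0;0 0 0 0 0 0;0 0 0 0 0 0' -1 20
python3 - <<'E'
from h import *
go(619.5,-121,150)
E
```

```text
time_s: 25.7
ee_pos: [372.2, -300.9, 69.0]
ee_rot: [180.0, -0.0, 85.4]
force: [-0.6, -0.0, -0.2]
gripper_width: 90.8
time_s: 26.78
ee_pos: [372.1, -300.9, 69.0]
ee_rot: [180.0, -0.0, 85.4]
force: [-1.3, 0.2, 2.8]
gripper_width: 42.0
[ 0.3985  0.4644 -0.1617] [ 0.    -0.     0.001]
```

```bash
python3 -m jog '0 0 -0.02 0 0 0; 0 0 -0.05 0 0 0; 0 0 -0.09 0 0 0; 0.005 0.006 -0.13 0 0 0; 0.02 0.025 -0.15 0 0 0; 0.05 0.06 -0.16 0 0 0; 0.085 0.1 -0.16 0 0 0; 0.12 0.14 -0.16 0 0 0; 0.16 0.187 -0.16 0 0 0; 0.2 0.233 -0.16 0 0 0; 0.24 0.28 -0.16 0 0 0; 0.28 0.326 -0.16 0 0 0; 0.32 0.373 -0.16 0 0 0; 0.35 0.41 -0.16 0 0 0; 0.375 0.44 -0.16 0 0 0; 0.39 0.457 -0.16 0 0 0; 0.398 0.464 -0.16 0 0 0; 0.398 0.464 -0.16 0 0 0; 0.398 0.464 -0.16 0 0 0; 0.398 0.464 -0.16 0 0 0'
python3 -c "
from h import *
go(619.5,-121,75)"
```

```text
time_s: 28.45
ee_pos: [618.2, -121.9, 149.1]
ee_rot: [-180.0, 0.0, 85.3]
force: [0.2, 0.4, -2.0]
gripper_width: 41.7
[0.0021 0.0024 0.1481] [-0.  0.  0.]
```

```bash
python3 -m jog '0 0 0.02 0 0 0; 0.001 0.001 0.05 0 0 0; 0.002 0.002 0.08 0 0 0; 0.002 0.002 0.105 0 0 0; 0.002 0.002 0.122 0 0 0; 0.002 0.002 0.132 0 0 0; 0.002 0.002 0.138 0 0 0; 0.002 0.002 0.142 0 0 0; 0.002 0.002 0.144 0 0 0; 0.002 0.002 0.146 0 0 0; 0.002 0.002 0.147 0 0 0; 0.002 0.002 0.148 0 0 0; 0.002 0.002 0.148 0 0 0; 0.002 0.002 0.148 0 0 0' && python3 -m jog '0 0 0.0005 0 0 0; 0 0 0.001 0 0 0; 0 0 0.0015 0 0 0; 0 0 0.0015 0 0 0'
```

```text
time_s: 29.62
ee_pos: [619.4, -121.0, 75.3]
ee_rot: [-180.0, 0.0, 85.3]
force: [0.0, 0.1, -1.6]
gripper_width: 41.7
time_s: 29.95
ee_pos: [619.5, -121.1, 75.0]
ee_rot: [180.0, 0.0, 85.3]
force: [-2.4, -0.4, 1.9]
gripper_width: 41.8
```

It has touched the floor. Now I'll release, rise, and back off for the final look.

```bash
python3 -m jog '0 0 0 0 0 0;0 0 0 0 0 0;0 0 0 0 0 0;0 0 0 0 0 0;0 0 0 0 0 0;0 0 0 0 0 0;0 0 0 0 0 0;0 0 0 0 0 0' 0.6 && python3 -m jog '0 0 -0.01 0 0 0;0 0 -0.04 0 0 0;0 0 -0.09 0 0 0;0 0 -0.15 0 0 0;0 0 -0.21 0 0 0; 0 0 -0.26 0 0 0; 0 -0.05 -0.29 0 0 0;0 -0.1 -0.29 0 0 0;0 -0.17 -0.29 0 0 0;0 -0.24 -0.29 0 0 0;0 -0.31 -0.29 0 0 0;0 -0.37 -0.29 0 0 0;0 -0.41 -0.29 0 0 0;0 -0.43 -0.29 0 0 0;0 -0.43 -0.29 0 0 0;0 -0.43 -0.29 0 0 0'
python3 - <<'E'
from h import *
b=[]
for n,r in (("top",(430,800,680,1420)),("side",(600,1100,1080,1500))):
    im=cv2.resize(grab_frame(n)[:,:,::-1],None,fx=4,fy=4,interpolation=cv2.INTER_CUBIC)
    cv2.imwrite(f"pics/{n}9.png",im[r[0]:r[1],r[2]:r[3]])
t=cv2.imread("pics/top9.png");s=cv2.imread("pics/side9.png")
h=max(t.shape[0],s.shape[0]);P=lambda i:cv2.copyMakeBorder(i,0,h-i.shape[0],0,0,cv2.BORDER_CONSTANT)
m=np.hstack([P(t),P(s)]);cv2.imwrite("pics/fin.png",cv2.resize(m,None,fx=.68,fy=.68))
E
```

```text
time_s: 30.62
ee_pos: [619.5, -121.1, 75.0]
ee_rot: [180.0, 0.0, 85.3]
force: [0.7, 0.1, 0.1]
gripper_width: 73.0
time_s: 31.95
ee_pos: [406.1, -103.8, 220.6]
ee_rot: [179.8, 0.0, 85.3]
force: [0.7, 0.5, -0.5]
gripper_width: 73.1
```

View pics/fin.png

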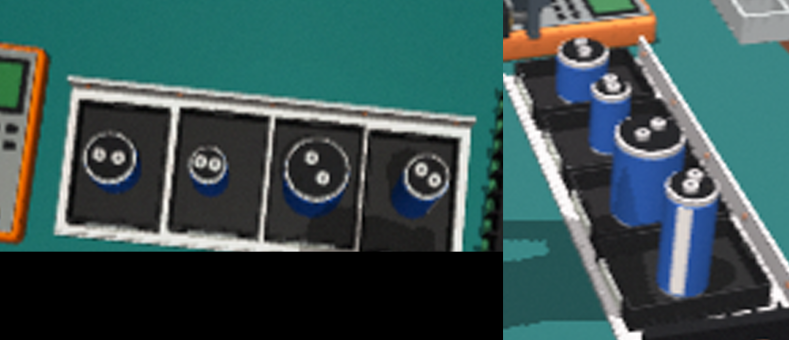

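All four cans stand upright, each inside its tray, in the order a, b, c, d from the meter outwards, and the gripper is clear. Handing in.

```bash
python3 -c "
from workcell import *
print(state()['time_s']);print(job_done())"
```

```text
32.05
the job is handed in; nothing more can be done
None
```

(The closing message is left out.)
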